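Prop the lab tablet against the optics enclosure

ROBOT

A 7-joint arm with a two-finger parallel gripper is mounted at the origin on the work surface. World frame = base frame: x ahead of the robot, y to its left, z up, the work surface at z = 0. Lengths are in m, angles in rad, forces in N, time in s.
With the tool pointing down it reaches from about 0.4 to 0.9 m from the base axis. Payload 5.5 kg.
Tool frame: the origin (TCP) lies at the very end of the fingers, on their centre line; the grasp point (between the pads) lies 19 mm behind it; z points along the fingers, y is the line along which they close (so a half turn about z gives the same grasp; the last joint's range is limited). The gripper opens to 92 mm and grips with 3 to 60 N. Pads are 19 mm wide; open, the fingers measure 130 mm over their backs; the gripper's body (75 mm by 190 mm) begins 47 mm behind the grasp point.
Start: joints at [1.49, 0.501, -0.427, 1.55, 0.221, 1.138, -0.21], TCP at [0.219, -0.612, 0.227] pointing down, gripper open.
Joint ranges: [-2.88, 2.88], [-0.31, 2.03], [-1.54, 1.56], [0.2, 2.42], [-1.41, 4.55], [0.19, 2.02], [-2.57, 2.57]. Speed limits (rad/s): [2.57, 2.57, 3.14, 3.14, 3.14, 3.14, 3.14].

INTERFACE

Orientations are given as [roll, pitch, yaw] about the fixed x, y, z axes, in that order (R = Rz(yaw) Ry(pitch) Rx(roll)).
In Python, from cell import manip, jaws, camera gives the robot as it stands. Calls block until the motion is done:
- manip.reach(position, orientation): joint-space move of the TCP to a pose.
- manip.move_linear(position, ori=None, vel=0.15): straight line of the TCP; ori=None keeps the orientation; vel is the mean speed in m/s.
- manip.movej(angles): joint-space move.
- jaws.gripper_to(opening, f_grip=None): opening from 0.0 (shut) to 1.0 (fully open); f_grip is the grip in N (None keeps the last); returns when the fingers have stopped.
- manip.hold(seconds).
- manip.inverse_kinematics(position, orientation): joint angles nearest the present ones, or None.
- manip.sense(): the state.
- camera(name): name is "scene" or "top"; returns a dict with "pixels" (420x560x3 uint8, red, green, blue), "z_map" (420x560 float32, m along the optical axis (not along the pixel's ray), 0 where there is no reading), "fx", "fy", "cx", "cy" (pixels), "distortion" ([k1, k2, p1, p2, k3] as OpenCV has them; the pictures are not rectified), "rvec" (rotation vector, rad) and "tvec" (3), from world to camera coordinates, as OpenCV has them. Camera axes: x right, y down, z forward; pixel columns grow to the right and rows downward; lengths in m; the calibration is good to about 2 mm. A picture is of the moment at which its call begins.
A pose or a line that the arm cannot do raises manip.PlanningError and nothing moves.
- manip.job_done(): hands the job in; it is judged then, once.
The state is a dict: "t": time; "joints": joint angles; "qd": joint speeds; "tau": joint torques, N m; "ee_pos": TCP position; "orientation": TCP orientation; "wrist_force": force on the tool from outside, world axes, zero at the start; "moment": the same for the moment, N m; "opening": opening from 0.0 (shut) to 1.0 (fully open); "gripper_force": force on a finger pad.
Only numpy, scipy, OpenCV 4.12 (cv2) and the standard library are available. Lean on these libraries where they do the work, as an engineer would, in place of code of your own. Each camera call takes 0.05 s, during which the arm holds its last target. There are 200 camera calls.

TASK

Take the wide black tablet out of the charging dock and prop it up on the bench in front of the low optics enclosure: standing on its long lower edge, leaning back against the enclosure's near long face, roughly centred on it and square to it, with the screen facing out, away from the enclosure. Let go of it so that it rests there by itself, and leave everything else where it is.

Things in the scene. Friction and masses are not known exactly. Their poses are not given: they have to be found in the camera images.
- tablet: Black tablet, a slab 190 wide (its y) x 140 tall (z) x 12 thick (x), about 0.4 kg. Origin: centre of its lower long edge, mid-thickness; z runs up to its upper long edge; screen on its -x side, plain back on +x. At first upright in one of the dock's two slots, lower edge 10 mm above the bench, screen roughly towards the robot, 1 mm play to each side.
- tablet_top (a point): Centre of the tablet's upper long edge, 140 mm up its z from its origin.
- dock: Grey charging dock fixed to the bench, 150 deep (x) x 170 wide (y) x 45 high, origin at the centre of its underside. Two straight slots along its y, at x = -45 mm and x = +45 mm, each 14 mm wide, 35 mm deep (floor at 10 mm), open upward and at both ends. One holds the tablet, the other a meter.
- meter: Grey hand-held meter, 85 wide (y) x 115 tall (z) x 12 thick (x), smaller than the tablet, standing in the other slot of the dock; origin at the centre of its lower edge. Stays there.
- enclosure: Low closed optics enclosure fixed to the bench, an aluminium box with a dark lid, 170 deep (x) x 220 wide (y) x 75 high, origin at the centre of its underside. Its near, plain long face is at x = -85 mm and faces the robot; its ports stick out of the far face.
- tin: Small round steel tin, 48 across, 22 high, on the rear part of the enclosure's lid; origin at the centre of its underside. Stays there.
- lens_mount: Lens on a short post with a round foot 48 across, 84 high, on the bench between the dock and the enclosure; origin under its foot. Stays there.
- mug: White mug, 76 across, 90 high, at the left side; origin under its base. Stays there.
- cleaner: Clear bottle with red cap, 64 across, 190 high, at the back left; origin under its base. Stays there.
- pen_pot: Black pot with pens, 76 across, 146 high with the pens, at the right side; origin under its base. Stays there.
- sample_box: Yellow plastic box 60 x 80 x 40, at the back middle; origin under its centre. Stays there.
- driver: Screwdriver 150 long lying on the bench in front of the robot. Stays there.
Not all that is in view belongs to the job. Leave any blue or green look-alike of the tablet alone.

How it is judged:
At the end, for the whole second after the job is handed in: Tablet on its long lower edge on the bench (under 12 mm up), released, at rest, leaning 6 to 40 degrees against the enclosure: lower edge at most 105 mm out from the near face, centred within 50 mm, parallel within 14 degrees, screen outward. Nothing else shifted over 30 mm or tipped (height (world z) of tablet below 0.012 m and angle between tablet's own z axis and vertical between 0.1 and 0.7 rad and y of tablet in the frame of enclosure between -0.05 and 0.05 m and x of tablet in the frame of enclosure between -0.19 and -0.085 m and x of enclosure in the frame of tablet above 0.03 m and angle between the y axis of tablet and the y axis of enclosure, either way round below 0.25 rad and contact force between tablet and enclosure above 0.1 N and contact force between tablet and the fingers below 0.05 N and linear speed of tablet below 0.02 m/s and angular speed of tablet below 0.1 rad/s); the robot touches nothing.
It fails at once if another thing is shifted by more than 30 mm or tipped over (distance of any of meter, tin, lens_mount, mug, cleaner, pen_pot, sample_box, driver from where it was at the start of the episode above 0.03 m or angle between any of meter, tin, lens_mount, mug, cleaner, pen_pot, sample_box's own z axis and vertical above 0.5 rad).
It also fails if it takes over 42 s, if anything falls off the work surface, if the arm or the gripper's body presses on something with over 40 N, if the wrist force passes 120 N, or if a joint passes its speed limit or range.

## Working session

There is one attempt and no reset: what is moved stays moved. The work goes in short steps, each a Python script; the robot and the scene stay as the last script left them, time stands still between calls to the robot, and variables do not carry over. Pictures are saved under pics/ and viewed, at most 10 in all, crops included, and the job is handed in when it is done.

```bash
mkdir -p pics; cat > h.py <<'E'
import numpy as np, cv2
from cell import manip, jaws, camera
def cloud(c):
    h,w=c["z_map"].shape
    K=np.array([[c["fx"],0,c["cx"]],[0,c["fy"],c["cy"]],[0,0,1.]])
    u,v=np.meshgrid(np.arange(w,dtype=float),np.arange(h,dtype=float))
    n=cv2.undistortPoints(np.stack([u,v],-1).reshape(-1,1,2),K,np.array(c["distortion"],float)).reshape(h,w,2)
    z=c["z_map"].astype(float)
    P=np.dstack([n*z[...,None],z])
    R=cv2.Rodrigues(np.array(c["rvec"],float))[0]
    P=(P-np.array(c["tvec"],float).ravel())@R
    P[z<=0]=np.nan
    return P
def save(c,n): cv2.imwrite(f"pics/{n}.png",c["pixels"][...,::-1])
E
python3 - <<'E'
from h import *
for n in("scene","top"):
    c=camera(n); save(c,n+"0"); P=cloud(c); np.savez(n+"0.npz",P=P,px=c["pixels"])
    print(n,np.isnan(P[...,0]).mean(), -cv2.Rodrigues(np.array(c["rvec"],float))[0].T@np.array(c["tvec"],float).ravel(),c["fx"])
s=manip.sense();print(s)
E
```

```text
scene 0.004957482993197279 [ 1.53666418 -0.58402149  1.14585981] 479.8802544368314
top 0.004166666666666667 [0.23842468 0.01239209 1.32450326] 425.44448328250775
{'t': 0.1, 'joints': array([ 1.49019591,  0.50177317, -0.42681392,  1.55132224,  0.22079465,
        1.13827729, -0.21028033]), 'qd': array([-0.00056146, -0.00109688, -0.00143207, -0.00248933, -0.00129275,
        0.0006161 ,  0.00014767]), 'tau': array([-1.18263887e-02, -5.67870855e+01, -5.83905414e+00, -2.79911059e+01,
       -6.89836778e-02,  2.40622787e-02,  9.48405386e-05]), 'ee_pos': array([ 0.21885755, -0.61139434,  0.22578032]), 'orientation': array([-3.13986600e+00, -8.12658179e-05,  3.43867113e-01]), 'wrist_force': array([ 0.14672616, -0.39306053, -0.11086431]), 'moment': array([-0.00353665,  0.02505163,  0.11422613]), 'gripper_force': 0.0, 'opening': 0.9981746523585348}
```

View pics/scene0.png

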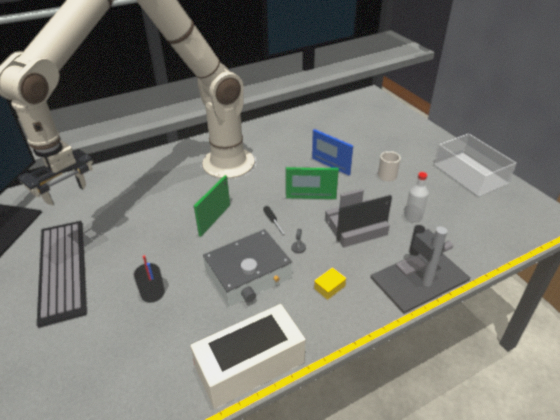

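View pics/top0.png

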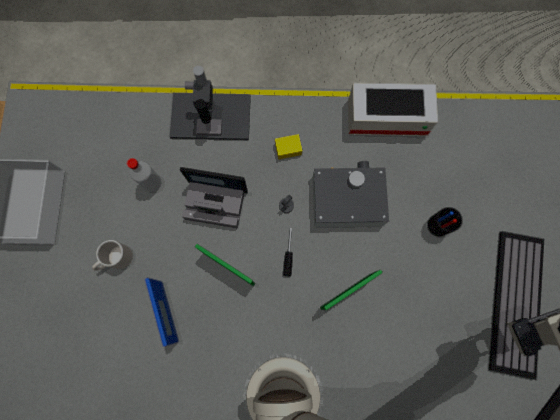

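The black slab stands in the dock's far slot: scene (363,217), top (214,180). Possible mix-ups are the green slabs at scene (312,183) and (213,205), the blue slab at (332,152), the grey meter in the dock's near slot at top (213,210), and the black panel on the white instrument at (247,342). By colour and position in the dock, I choose the slab at top (214,180). I'll check it with a crop and take measurements.

```bash
python3 - <<'E'
from h import *
T=np.load("top0.npz");S=np.load("scene0.npz")
a=cv2.resize(T["px"][150:245,165:265],(400,380),interpolation=cv2.INTER_CUBIC)
b=cv2.resize(S["px"][170:265,310:410],(400,380),interpolation=cv2.INTER_CUBIC)
cv2.imwrite("pics/crop1.png",np.hstack([a,b])[...,::-1])
def rect(m,P,n):
    q=P[m].astype(np.float32)
    r=cv2.minAreaRect(q[:,:2]); print(n,len(q),"med",np.round(np.median(q,0),3),"rect",np.round(r[0],4),np.round(r[1],4),round(r[2],1),"zmax",np.nanpercentile(q[:,2],[2,50,98]).round(3))
    return q
P=T["P"];x,y,z=P[...,0],P[...,1],P[...,2]
v,u=np.mgrid[:420,:560]
def box(u0,u1,v0,v1): return (u>=u0)&(u<u1)&(v>=v0)&(v<v1)
dk=T["px"].max(-1)
D=box(170,260,155,240)
rect(D&(z>.135),P,"tab top edge")
rect(D&(z>.035)&(z<.055),P,"dock top")
rect(D&(z>.08)&(z<.13)&(v>195),P,"meter")
E=box(305,395,160,235)
rect(E&(z>.065)&(z<.083),P,"lid")
rect(E&(z>.065)&(z<.12),P,"lid+tin")
rect(box(275,300,185,220)&(z>.01),P,"lens")
rect(box(280,298,225,280)&(z>.008),P,"driver")
rect(box(190,260,235,295)&(z>.05),P,"green1")
rect(box(315,390,260,315)&(z>.05),P,"green2")
rect(box(425,470,200,240)&(z>.05),P,"penpot")
rect(box(270,305,130,165)&(z>.02),P,"yellow")
rect(box(120,155,150,190)&(z>.02),P,"cleaner")
Q=S["P"]; px=S["px"].astype(int)
m=((u>335)&(u<395)&(v>190)&(v<240)&(px.max(-1)<45)&(Q[...,2]>.06)&(Q[...,2]<.16)).astype(np.uint8)
q=rect(cv2.erode(m,np.ones((3,3)))>0,Q,"tab back scene")
c=q.mean(0);w,V=np.linalg.eigh(np.cov((q-c).T));print(V[:,0],np.sqrt(w))
E
```

```text
Traceback (most recent call last):
cv2.error: OpenCV(4.12.0) /io/opencv/modules/imgproc/src/convhull.cpp:143: error: (-215:Assertion failed) total >= 0 && (depth == CV_32F || depth == CV_32S) in function 'convexHull'
```

View pics/crop1.png

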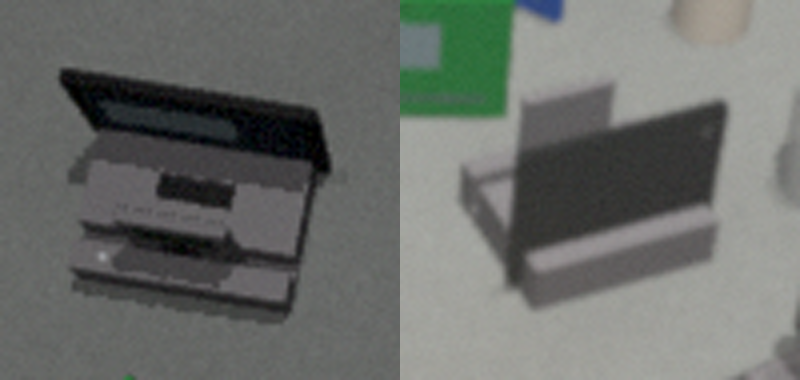

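The crop shows the wide black slab in the far slot with its screen towards the robot and its plain back to the scene camera. The smaller grey meter is in the near slot. That confirms the choice.

```bash
cat > m.py <<'E'
from h import *
T=np.load("top0.npz");S=np.load("scene0.npz")
def rect(m,P,n):
    q=P[m].astype(np.float32); q=q[~np.isnan(q).any(1)]
    if len(q)<5: print(n,len(q));return q
    r=cv2.minAreaRect(np.ascontiguousarray(q[:,:2])); print(n,len(q),"rect",np.round(r[0],4),np.round(r[1],4),round(r[2],1),"z",np.percentile(q[:,2],[2,50,98]).round(3))
    return q
P=T["P"];x,y,z=P[...,0],P[...,1],P[...,2]
v,u=np.mgrid[:420,:560]
def box(u0,u1,v0,v1): return (u>=u0)&(u<u1)&(v>=v0)&(v<v1)
D=box(170,260,155,240)
print(np.nanmax(z[D]))
rect(D&(z>.138),P,"tab top edge")
rect(D&(z>.040)&(z<.050)&(T["px"].max(-1)>70),P,"dock top")
rect(D&(z>.105)&(z<.13)&(v>195),P,"meter")
E=box(305,395,160,235)
rect(E&(z>.070)&(z<.080),P,"lid")
rect(E&(z>.09),P,"tin")
for n,b,h in [("lens",(275,300,185,220),.01),("lenstop",(275,300,185,220),.06),("driver",(280,298,225,280),.008),("green1",(190,260,235,295),.1),("green2",(315,390,260,315),.1),("penpot",(425,470,200,240),.05),("yellow",(270,305,130,165),.02),("cleaner",(120,155,150,190),.02)]: rect(box(*b)&(z>h),P,n)
Q=S["P"]; px=S["px"].astype(int)
m=((u>335)&(u<395)&(v>190)&(v<240)&(px.max(-1)<75)&(Q[...,2]>.06)&(Q[...,2]<.16)).astype(np.uint8)
q=rect(cv2.erode(m,np.ones((3,3)))>0,Q,"tab back scene")
c=q.mean(0);w,V=np.linalg.eigh(np.cov((q-c).T));print(c,V[:,0],np.sqrt(w))
# enclosure front face (top view) and lid front edge
q=rect(E&(z>.02)&(z<.065),P,"encl sides")
# tablet screen face from top
q=rect(D&(T["px"].max(-1)<50)&(z>.06)&(z<.135)&(v<195),P,"screen face")
c=q.mean(0);w,V=np.linalg.eigh(np.cov((q-c).T));print(c,V[:,0],np.sqrt(w))
E
python3 m.py
```

```text
0.15721270516626748
tab top edge 320 rect [0.6218 0.2194] [0.1879 0.015 ] 81.1 z [0.14  0.15  0.155]
dock top 854 rect [0.5588 0.2312] [0.1712 0.1091] 81.5 z [0.041 0.045 0.049]
meter 156 rect [0.5328 0.2319] [0.0844 0.0131] 83.0 z [0.106 0.124 0.129]
lid 3468 rect [ 0.5903 -0.1938] [0.1724 0.2208] 2.0 z [0.071 0.076 0.08 ]
tin 195 rect [ 0.6342 -0.2085] [0.0456 0.0466] 87.8 z [0.092 0.098 0.103]
lens 138 rect [0.5738 0.0008] [0.044  0.0555] 70.2 z [0.01  0.015 0.087]
lenstop 57 rect [0.5679 0.002 ] [0.0125 0.0321] 45.0 z [0.064 0.081 0.087]
driver 246 rect [ 0.4214 -0.0122] [0.0275 0.154 ] 82.6 z [0.01  0.023 0.029]
green1 316 rect [0.3663 0.1749] [0.1894 0.0129] 58.1 z [0.119 0.14  0.144]
green2 345 rect [ 0.3022 -0.1856] [0.0128 0.1899] 33.4 z [0.108 0.14  0.145]
penpot 496 rect [ 0.5136 -0.4793] [0.0735 0.0783] 0.5 z [0.051 0.084 0.138]
yellow 488 rect [ 0.7611 -0.0008] [0.0626 0.08  ] 13.7 z [0.024 0.04  0.046]
cleaner 597 rect [0.6323 0.4323] [0.054  0.0623] 51.3 z [0.034 0.127 0.193]
tab back scene 891 rect [0.6265 0.2144] [0.1819 0.0162] 81.1 z [0.068 0.112 0.15 ]
[0.62621397 0.21143904 0.11140842] [ 0.98941377 -0.14508214 -0.00339952] [0.00232632 0.02463895 0.05082932]
encl sides 345 rect [ 0.6043 -0.1913] [0.2016 0.2165] 2.1 z [0.021 0.048 0.064]
screen face 371 rect [0.6171 0.2198] [0.1881 0.0085] 83.6 z [0.061 0.102 0.134]
[0.61612606 0.21442594 0.09989943] [ 0.98999249 -0.1411084   0.00181198] [0.00104976 0.02282515 0.05769168]
```

```bash
cat >> h.py <<'E'
from scipy.spatial.transform import Rotation as Ro
def tool(o,yaw,th,g,f):
    """TCP pose for tablet origin o, yaw, lean th; TCP at tablet z=g; f=flip"""
    M=(Ro.from_euler('z',yaw)*Ro.from_euler('y',th)).as_matrix()
    R=np.c_[f*M[:,1],f*M[:,0],-M[:,2]]
    return np.array(o)+g*M[:,2], Ro.from_matrix(R).as_euler('xyz')
G=.097
TAB=np.array([.6217,.2192,.010]);TYAW=-.145
EN=np.array([.5903,-.1938]);EYAW=.035
TH=.22
def place(d,dz):  # d: gap between back and lid edge along enclosure -x
    x=-.085-.075*np.tan(TH)-.006*np.cos(TH)-d   # origin = back lower corner shifted half thickness
    p=EN+x*np.array([np.cos(EYAW),np.sin(EYAW)])
    return np.array([p[0],p[1],.006*np.sin(TH)+dz])
E
python3 - <<'E'
from h import *
for f in(1,-1):
    for a in [tool(TAB+[0,0,.18],TYAW,0,G,f),tool(TAB,TYAW,0,G,f),tool(place(.02,.13),EYAW,TH,G,f),tool(place(.002,.001),EYAW,TH,G,f)]:
        q=manip.inverse_kinematics(list(a[0]),list(a[1])); print(f,np.round(a[0],3),np.round(a[1],2),None if q is None else np.round(q,2))
E
```

```text
1 [0.622 0.219 0.287] [3.14 0.   1.43] [ 0.38  0.79 -1.3   1.44  0.76  1.48 -1.06]
1 [0.622 0.219 0.107] [3.14 0.   1.43] [ 0.27  0.85 -1.01  1.61  0.78  1.13 -1.08]
1 [ 0.484 -0.198  0.226] [-2.92  0.    1.61] [ 0.94  0.53 -0.89  1.69  0.44  1.36 -0.03]
1 [ 0.502 -0.197  0.097] [-2.92  0.    1.61] [ 0.85  0.71 -0.8   1.74  0.57  1.17 -0.14]
-1 [0.622 0.219 0.287] [-3.14  0.   -1.72] [ 0.38  0.79 -1.3   1.44  0.76  1.48  2.08]
-1 [0.622 0.219 0.107] [-3.14  0.   -1.72] [ 0.38  1.06 -1.31  1.6   1.05  1.33  1.91]
-1 [ 0.484 -0.198  0.226] [ 2.92  0.   -1.54] [-0.27  0.46  0.74  1.73 -0.22  1.26 -2.57]
-1 [ 0.502 -0.197  0.097] [ 2.92  0.   -1.54] [-0.47  0.9   1.13  1.79 -0.72  1.21 -2.19]
```

```bash
python3 - <<'E'
from h import *
s=manip.sense(); p=np.array(s["ee_pos"]);p[2]=.33
manip.move_linear(list(p),vel=.2)
a,o=tool(TAB+[0,0,.2],TYAW,0,G,1)
manip.reach(list(a),list(o))
jaws.gripper_to(.5)
a,o=tool(TAB+[0,0,.0],TYAW,0,G,1)
manip.move_linear(list(a),list(o),vel=.15)
c=camera("scene");save(c,"g1")
s=manip.sense();print(s["t"],s["ee_pos"]-a,s["wrist_force"])
jaws.gripper_to(0,30)
s=manip.sense();print(s["t"],s["opening"],s["gripper_force"],s["wrist_force"])
E
```

```text
6.4167 [0.00059489 0.00039401 0.00118434] [-0.62428615  0.22254974  0.65897199]
7.05 0.12974060039130564 29.997398257255554 [-0.64455009  0.60634415  0.51047776]
```

View pics/g1.png

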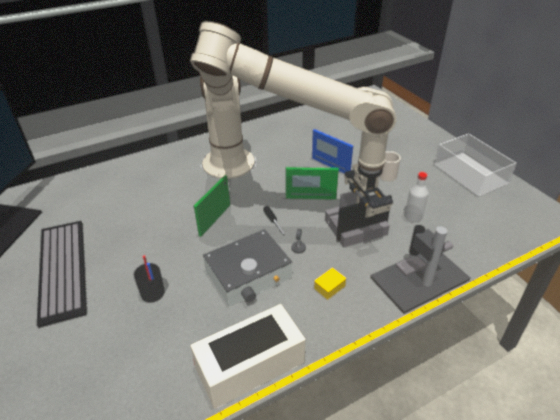

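The gripper straddles the tablet's upper edge at about (368,195), and the fingers closed on 12 mm. Next I lift it and carry it over.

```bash
python3 - <<'E'
from h import *
a,o=tool(TAB+[0,0,.04],TYAW,0,G,1); manip.move_linear(list(a),list(o),vel=.08)
s=manip.sense();print(s["t"],s["wrist_force"],s["opening"])
a,o=tool(TAB+[0,0,.16],TYAW,0,G,1); manip.move_linear(list(a),list(o),vel=.2)
w=place(.03,.16)
a,o=tool(w,EYAW,TH,G,1); manip.move_linear(list(a),list(o),vel=.15)
a,o=tool(place(.012,.03),EYAW,TH,G,1); manip.move_linear(list(a),list(o),vel=.12)
s=manip.sense();print(s["t"],s["ee_pos"]-a,s["wrist_force"],s["opening"])
for n in("top","scene"):
    c=camera(n);save(c,n+"2");P=cloud(c);np.savez(n+"2.npz",P=P,px=c["pixels"])
E
python3 - <<'E'
import cv2,numpy as np
a=cv2.imread("pics/top2.png")[140:290,270:420];b=cv2.imread("pics/scene2.png")[150:300,170:320]
cv2.imwrite("pics/v2.png",cv2.resize(np.hstack([a,b]),(800,400)))
E
```

```text
7.7 [-0.21715978 -1.11876646 -5.13821723] 0.12785543265417915
12.7917 [ 5.12792887e-04 -3.57956856e-06  8.12940045e-04] [ 0.11433624  0.20773641 -4.48498517] 0.13056418420327393
```

View pics/v2.png

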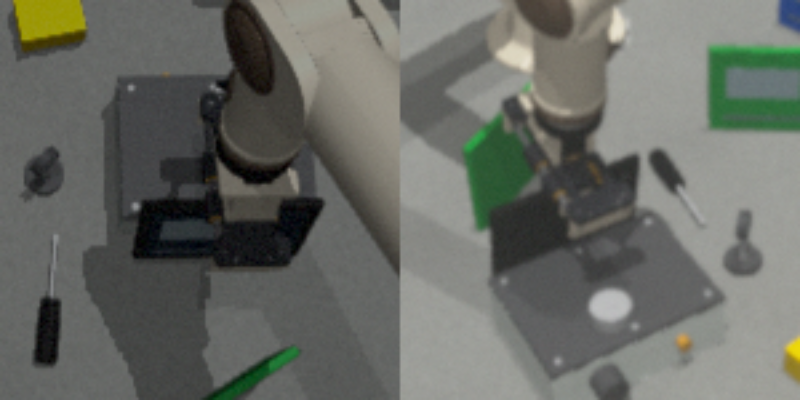

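The tablet hangs level in front of the near face, screen outward, at top-view crop (230,230). It is roughly centred and parallel. I'll lower it until it touches, let go and retreat.

```bash
python3 - <<'E'
from h import *
def go(d,dz,v):
    a,o=tool(place(d,dz),EYAW,TH,G,1); manip.move_linear(list(a),list(o),vel=v)
    f=manip.sense()["wrist_force"]; print(d,round(dz,4),np.round(f,1)); return f
go(.005,.008,.06)
for dz in np.arange(.005,-.0065,-.0015):
    f=go(.003,dz,.03)
    if f[2]>-1: break
for d in(.001,-.001,-.003):     # ease the back onto the lid edge
    if abs(f[0])>4: break
    f=go(d,dz,.03)
for n in("top","scene"): save(camera(n),n+"3")
s=manip.sense();print(s["t"],s["ee_pos"])
E
python3 - <<'E'
import cv2,numpy as np
a=cv2.imread("pics/top3.png")[140:290,270:420];b=cv2.imread("pics/scene3.png")[150:300,170:320]
cv2.imwrite("pics/v3.png",cv2.resize(np.hstack([a,b]),(800,400)))
E
```

```text
0.005 0.008 [ 0.5  0.9 -4.9]
0.003 0.005 [-0.2  0.2 -4.6]
0.003 0.0035 [ 0.1 -0.2 -5.3]
0.003 0.002 [ 0.3  0.1 -5.2]
0.003 0.0005 [-0.3 -0.2 -4.4]
0.003 -0.001 [-1.6 -0.5  3.4]
0.001 -0.001 [-4.  -0.7  6.8]
-0.001 -0.001 [-6.1 -0.5  7.4]
15.2917 [ 0.50297004 -0.19684376  0.09563428]
```

View pics/v3.png

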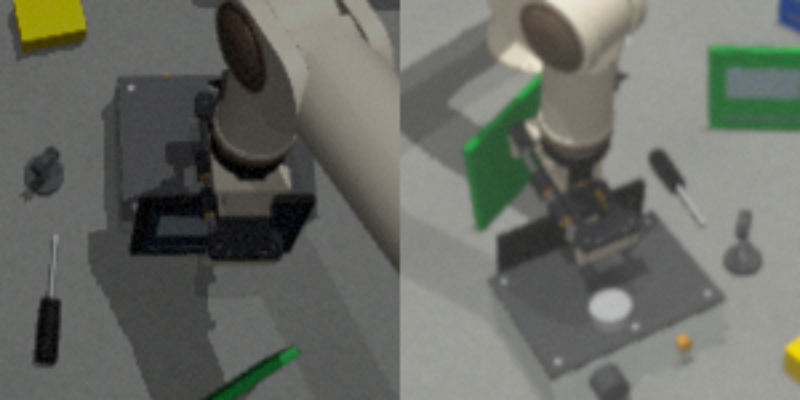

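The tablet stands on the bench with its back on the lid's near edge at about (230,225) in the top-view crop. I'll release it now.

```bash
python3 - <<'E'
from h import *
jaws.gripper_to(.35)
s=manip.sense();print(s["opening"],s["wrist_force"])
p=place(-.001,-.001)
a,o=tool(p,EYAW,TH,G+.12,1); manip.move_linear(list(a),list(o),vel=.1)
manip.movej(manip.inverse_kinematics([.45,-.45,.35],[3.1416,0,1.2]))
T=camera("top");S=camera("scene");save(T,"top4");save(S,"scene4")
P=cloud(T);z=P[...,2];v,u=np.mgrid[:420,:560]
m=(u>310)&(u<400)&(v>205)&(v<250)&(T["pixels"].max(-1)<60)&(z>.03)
q=P[m];c=q.mean(0);w,V=np.linalg.eigh(np.cov((q-c).T));n=V[:,0]*np.sign(V[0,0]);print(len(q),c,n,np.sqrt(w),"lean",np.arcsin(-n[2]),"yaw",np.arctan2(n[1],n[0]),q.max(0),q.min(0))
s=manip.sense();print(s["t"],s["ee_pos"],s["wrist_force"])
a=T["pixels"][140:290,270:420];b=S["pixels"][150:300,170:320]
cv2.imwrite("pics/v4.png",cv2.resize(np.hstack([a,b]),(800,400))[...,::-1])
E
```

```text
0.34914132444539075 [-0.51130803 -0.52716941 -0.33801551]
1171 [ 0.49973593 -0.19368982  0.0960496 ] [ 0.97131203  0.0198325  -0.2369802 ] [0.0078965  0.03719269 0.05880871] lean 0.23925632690886642 yaw 0.02041542364181358 [ 0.55012506 -0.08537837  0.1450623 ] [ 0.47804953 -0.30534769  0.03004754]
18.475 [ 0.451103   -0.44777401  0.3492685 ] [-0.26111997  0.13768899 -0.46179907]
```

View pics/v4.png

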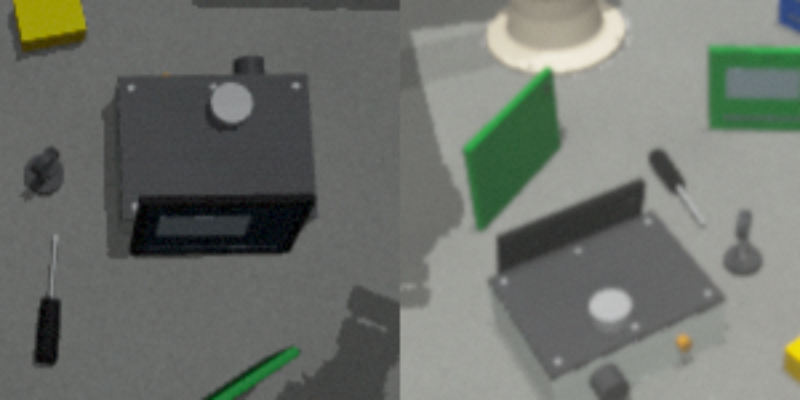

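The tablet rests by itself against the near face, with its screen outward at crop (220,225). It leans about 0.22–0.24 rad, is centred and square, and the other things in view are where they were. I'll hand the job in.

```bash
python3 -c "
from h import *
print(manip.job_done())"
```

```text
the job is handed in; nothing more can be done
None
```

The tablet is out of the dock and leaning about 13° by itself against the enclosure's near face, centred, square and screen outward; I handed the job in just after 18.5 s, and the hand-in gave no verdict.

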